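# Isolate the tag marker, line up the tag and switch it back on

### The arm

A 6-joint arm with a two-finger parallel gripper is mounted at the origin on the work surface. World frame = base frame: x ahead of the robot, y to its left, z up, the work surface at z = 0. Lengths are in m, angles in rad, forces in N, time in s.
With the tool pointing down it reaches from about 0.375 to 0.825 m from the base axis. Payload 5.5 kg.
Tool frame: the origin (TCP) lies at the very end of the fingers, on their centre line; the grasp point (between the pads) lies 19 mm behind it (grip_point_offset is the distance from the TCP to the grasp point, in m); z points along the fingers, y is the line along which they close (so a half turn about z gives the same grasp; the last joint's range is limited). The gripper opens to 85 mm and grips with 20 to 120 N. Pads are 22 mm wide; open, the fingers measure 114 mm over their backs; the gripper's body (76 mm by 85 mm) begins 54 mm behind the grasp point. The pads swing forward as they close: fully open they stand 13 mm farther back than shut.
Start: joints at [-1.345, 0.314, -0.047, 1.21, 0, 1.571], TCP at [0.134, -0.585, 0.231] pointing down, gripper open.
Joint ranges: [-2.67, 2.67], [-0.69, 1.73], [-1.03, 1.25], [-2.08, 2.16], [-1.42, 1.45], [-3.14, 3.14]. Speed limits (rad/s): [2.39, 2.39, 3.01, 3.14, 3.14, 3.14].

### API

Orientations are given as a unit quaternion [x, y, z, w].
In Python, from cell import get_obs, grab_frame, close_job, look_for, silhouettes, landmark_of, grip_point_offset gives the robot as it stands.
- The arm moves only by the tool move_arm, never from a script. Its argument "moves" is a list of rows, each a list of 4 numbers: the shift along the tool's x, y, z each as a share of 0.04 m, from -1 to 1, then the turn about the tool's z as a share of 6 degrees, from -1 to 1. A call has 1 to 20 rows; each row shifts and turns the commanded pose from where the row before left it, along the tool's axes as they then stand; what a row does not reach is not made up. A row lasts 1/8 s, in which the tool goes at most 62.5 mm and 10.7 degrees, less where a joint would pass 70% of its speed; a pose out of reach is approached as far as the arm can. A call with a number of a shift or a turn outside -1 to 1 is refused whole. A call with a gripper value outside its range is refused whole. "fingers" is the finger opening in mm, from 0 to 85.4, set as the call begins (left out, the last holds). The fingers move at their own pace and stop on an object; "newtons" is the grip in N (left out, the last holds). Time passes only in rows, so rows that do not move let the fingers close. It gives the time, the measured TCP pose, the force, the opening and the grip force at its end, in the units of the state.
- get_obs(): the state, without advancing time (a new reading comes with each control period).
- grab_frame(name): name is "scene" or "top"; returns a dict with "frame" (400x640x3 uint8, blue, green, red), "K" (3x3 intrinsics, pixels), "R" (3x3) and "t" (3): a world point X has camera coordinates R X + t. Camera axes: x right, y down, z forward; pixel columns grow to the right and rows downward; lengths in m; the calibration is good to about 2 mm. A picture is of the moment at which its call begins. There is no depth.
- close_job(): hands the job in; it is judged then, once.
Trained networks look in the newest picture that a camera, given by its name, has taken for a name from the list of things; names that differ only in an ending like _2 or _b are one class to them, and where a whole thing is asked for, a point or a joint stands for the part that bears it (a point fixed in the world has none). Each returns a list of dicts, best first, with "p" (0 to 1); they miss things now and then, are a little off and sometimes report something else, mostly with a low value. They report only what shows in the picture. A call takes as long as a camera call. They do not tell look-alikes from the thing itself.
- look_for(camera, label): "box" ([centre column, centre row, width, height] in pixels, round what is visible of it).
- silhouettes(camera, label): "mask" (400x640 bool, what is visible of it) and "box" ([centre column, centre row, width, height] in pixels, round what is visible of it).
- landmark_of(camera, label): "at" ([row, column] in pixels: a listed point, or the origin of a listed thing).
The state is a dict: "time_s": time; "joint_positions": joint angles; "qd": joint speeds; "joint_torque": joint torques, N m; "ee_pos": TCP position; "tool_rot": TCP orientation; "wrist_force": force on the tool from outside, world axes, zero at the start; "moment": the same for the moment, N m; "grip_width": finger opening in m; "grasp_force": force on a finger pad.
Only numpy, scipy, OpenCV 4.12 (cv2) and the standard library are available. Lean on these libraries where they do the work, as an engineer would, in place of code of your own. Each camera call takes 0.05 s, during which the arm holds its last target. There are 200 camera calls.

### The job

The isolator of the dog-tag marker is on: throw its T handle over to off, and only then slide the tag carrier along its rails until the X on the bone-shaped tag sits right under the needle. Then throw the handle fully back to on without disturbing the carrier, and leave everything else on the ledge where it stands.

Things in the scene. Friction and masses are not known exactly. Their poses are not given: they have to be found in the camera images.
- marker: bench tag marker, fixed: grey base plate 120 (x) x 340 (y) x 15 mm with two steel guide rails along y (tops 29 mm up), a 90 x 55 mm column 215 mm tall at its +y end (y = 120 to 176 mm) and an arm that reaches back along -y over the rails (40 mm wide, underside 147 mm up, to y = 10 mm) with a needle. Origin: underside, on the rails' centre line; z up, y along the rails toward the column
- needle_tip (a point): point of the fixed needle, 45 mm above the ledge, 30 mm in +y from the marker's origin; needle holder widens to 14 mm dia from 80 mm and 32 mm dia from 120 mm above the ledge
- carrier (a joint): black tag carrier that slides along the rails, m: 0 at the end far from the column, grows toward the column (+y of the marker), end stop at 0.105; stiff to slide (about 3 N) and stays where it is left. Plate 74 (x) x 136 (y) mm, top 34 mm above the ledge
- mark (a point): centre of the X scratched on the bone-shaped aluminium tag fixed on the carrier (tag about 46 x 77 mm, X about 16 mm across), 38 mm above the ledge; moves with the carrier; axes as the marker's
- thumb_plate (a point): middle of the top edge of the carrier's upright thumb plate, 60 mm wide (x), 12 mm thick (y), rising from 33 to 75 mm above the ledge, 85 mm in -y from the mark; moves with the carrier; push on either face or pinch it
- isolator: fixed grey isolator box, 130 (x) x 100 (y) x 60 mm tall, with a T handle on top. Origin: underside centre; z up; the handle swings in its x-z plane
- handle_hinge (a point): centre of the handle's hinge axis (along y of the isolator), 70 mm above the ledge
- handle (a joint): T handle of the isolator, rad: 0 = off (leans 0.6 rad from upright toward -x of the isolator), 1.2 = on (leans 0.6 rad toward +x); heavy (0.4 kg): past upright it falls over to that end and rests there; takes about 2 N at the grip
- handle_grip (a point): middle of the handle's cross grip, 95 mm from the hinge; a steel bar 22 mm dia, 80 mm long along y of the isolator, on a flat steel stem 26 mm (y) x 10 mm; moves with the handle
- jar: closed white ceramic cookie jar, 156 dia x 167 tall (mm); loose bystander, origin at the centre of its underside
- bowl: black silicone collapsible bowl, 110 dia x 45 tall (mm); loose bystander, origin at the centre of its underside
- ball: orange squeaky ball, 64 dia, standing on a flat foot (mm); loose bystander, origin at the centre of its underside
- clipper: white plastic nail clipper, about 115 x 18 x 18 (mm); loose bystander, origin at the centre of its underside
- whistle: chrome whistle, about 55 long, 22 tall (mm); loose bystander, origin at the centre of its underside
- tin: round treat tin, 80 dia x 60 tall (mm); loose bystander, origin at the centre of its underside
- brush: grooming brush, 200 long (mm); loose bystander, origin at the centre of its underside
Not all that is in view belongs to the job. There is more than one size of the isolator; the job needs the largest.

How it is judged:
On the way, in this order (a step that is already met when the one before it is completed fails the run):
1. the handle is thrown to off while the carrier is still where it started (value of joint handle below 0.12 rad and distance of mark from where it was at the start of the episode below 0.006 m), for 0.2 s.
2. with the handle off, the X is brought to rest under the needle (value of joint handle below 0.12 rad and horizontal distance between mark and needle_tip below 0.005 m and velocity of joint carrier between -0.01 and 0.01 m/s), for 0.3 s.
At the end, for the whole second after the job is handed in: The handle rests at its on stop (joint above 1.08 rad), the X on the tag lies within 5 mm of the needle point seen from above, and carrier and handle are at rest (value of joint handle above 1.08 rad and horizontal distance between mark and needle_tip below 0.005 m and velocity of joint carrier between -0.01 and 0.01 m/s and velocity of joint handle between -0.1 and 0.1 rad/s); the robot touches nothing.
It fails at once if the carrier is slid while the handle is not off (value of joint handle above 0.3 rad and (velocity of joint carrier above 0.02 m/s or velocity of joint carrier below -0.02 m/s)).
It fails at once if a bystander is moved by more than 30 mm (distance of any of jar, bowl, ball, clipper, whistle, tin, brush from where it was at the start of the episode above 0.03 m).
It also fails if it takes over 59 s, if anything falls off the work surface, if the arm or the gripper's body presses on something with over 40 N, if the wrist force passes 120 N, or if a joint passes its speed limit or range.

## Working session

There is one attempt and no reset: what is moved stays moved. The work goes in short steps, Python scripts to look and compute and a tool call to move; the robot and the scene stay as the last step left them, time stands still between calls to the robot, and variables do not carry over. Pictures are saved under pics/ and viewed, at most 10 in all, crops included, and the job is handed in when it is done.

Besides the shell and the picture viewer there is one more tool, called after "Emit:" in YAML: its name, and indented under it one key for each argument. move_arm: Moves the arm, as the interface text tells. Its arguments: {"type":"object","properties":{"moves":{"type":"array"},"fingers":{"type":"number"},"newtons":{"type":"number"}},"required":["moves"]}

```bash
mkdir -p pics; cat > h.py <<'E'
import numpy as np, cv2
from cell import *
def ray(f,rc,z):
    K,R,t=map(np.array,(f["K"],f["R"],f["t"]))
    d=R.T@np.linalg.inv(K)@np.array([rc[1],rc[0],1.]); c=-R.T@t
    return c+d*(z-c[2])/d[2]
def proj(f,X):
    p=np.array(f["R"])@np.array(X)+np.array(f["t"]); p=np.array(f["K"])@p; return p[:2]/p[2]
E
python3 - <<'E'
from h import *
F={}
for c in("scene","top"):
    F[c]=grab_frame(c); cv2.imwrite(f"pics/{c}0.png",F[c]["frame"])
    print(c,(-np.array(F[c]["R"]).T@np.array(F[c]["t"])).round(3))
H=dict(needle_tip=.045,mark=.038,thumb_plate=.075,handle_hinge=.07,handle_grip=.148,isolator=0,marker=0,jar=0,bowl=0,ball=0,clipper=0,whistle=0,tin=0,brush=0)
for n,z in H.items():
    for c in F:
        for d in landmark_of(c,n)[:4]:
            print(n,c,round(d["p"],2),np.round(d["at"],1),ray(F[c],d["at"],z)[:2].round(3))
E
```

```text
scene [1.048 0.255 0.871]
top [ 0.35  -0.044  1.2  ]
needle_tip scene 0.81 [278.7 413. ] [0.602 0.21 ]
needle_tip scene 0.18 [264.9 382.2] [0.607 0.135]
needle_tip top 0.97 [203.7 236.1] [0.588 0.207]
needle_tip top 0.34 [169.  363.4] [ 0.684 -0.199]
mark scene 0.77 [265.2 382.9] [0.603 0.136]
mark top 0.58 [200.3 257.2] [0.597 0.142]
thumb_plate scene 0.64 [246.6 345.6] [0.624 0.046]
thumb_plate top 0.64 [190.8 284.5] [0.616 0.052]
handle_hinge scene 0.86 [199.1 272.1] [ 0.597 -0.185]
handle_hinge scene 0.78 [208.6 179.2] [ 0.743 -0.369]
handle_hinge scene 0.67 [171.3 230. ] [ 0.579 -0.339]
handle_hinge top 0.9 [195.3 363.2] [ 0.593 -0.19 ]
handle_hinge top 0.8 [202.6 416.8] [ 0.563 -0.352]
handle_hinge top 0.57 [149.4 424.3] [ 0.734 -0.392]
handle_grip scene 0.77 [190.8 253.1] [ 0.644 -0.195]
handle_grip scene 0.5 [181.4 182.8] [ 0.708 -0.358]
handle_grip top 0.65 [169.6 362.6] [ 0.653 -0.183]
handle_grip top 0.54 [156.2 428.6] [ 0.686 -0.379]
handle_grip top 0.52 [211.6 421.1] [ 0.522 -0.341]
isolator scene 0.64 [216.7 184.4] [ 0.728 -0.392]
isolator scene 0.62 [213.4 274.3] [ 0.5
[... 441 characters left out ...]
91.5 381.3] [0.377 0.024]
bowl top 0.93 [269.1 297.6] [0.38  0.022]
ball scene 0.88 [223.2 472.3] [0.35  0.276]
ball scene 0.67 [277.5 410. ] [0.579 0.2  ]
ball top 0.71 [282.2 217.6] [0.35  0.273]
clipper scene 0.74 [158.1 309.5] [ 0.372 -0.218]
clipper scene 0.59 [263.9 384.3] [0.578 0.132]
clipper top 0.46 [269.4 371.3] [ 0.369 -0.209]
clipper top 0.29 [168.  362.6] [ 0.701 -0.203]
whistle scene 0.58 [207.6 411.4] [0.385 0.119]
whistle top 0.63 [282.4 218.1] [0.349 0.271]
whistle top 0.44 [266.4 263.5] [0.392 0.129]
tin scene 0.68 [252.5 221.2] [ 0.762 -0.234]
tin top 0.97 [147.2 371.9] [ 0.772 -0.239]
brush scene 0.78 [352.9 396.8] [0.755 0.248]
brush top 0.75 [158.2 226.1] [0.753 0.251]
```

View pics/scene0.png

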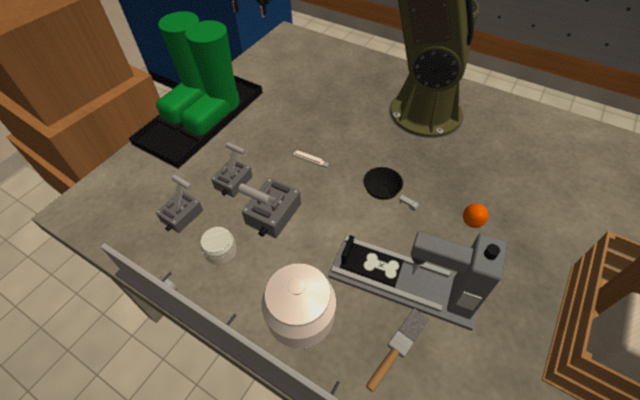

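View pics/top0.png

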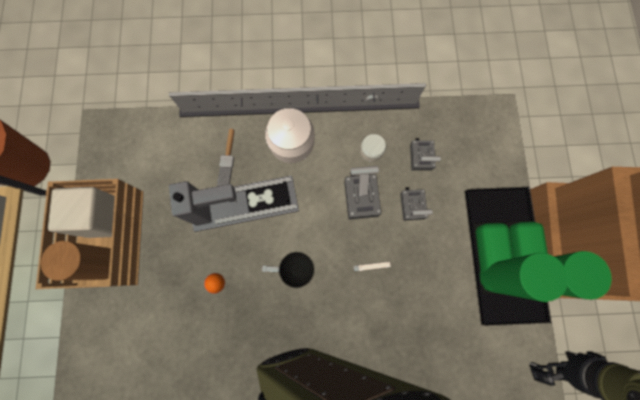

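```bash
python3 - <<'E'
from h import *
F={c:grab_frame(c) for c in("scene","top")}
def crop(im,x,y,w,h,W=400,Hh=300): return cv2.resize(im[y:y+h,x:x+w],(W,Hh),interpolation=cv2.INTER_CUBIC)
T,S=F["top"]["frame"],F["scene"]["frame"]
a=np.hstack([crop(T,323,160,80,60),crop(S,225,170,96,72)])
b=np.hstack([crop(T,165,160,140,105),crop(S,320,220,140,105)])
cv2.imwrite("pics/crop.png",np.vstack([a,b]))
for n in("mark","thumb_plate","handle_grip","handle_hinge","needle_tip"):
    A=[];bb=[]
    for c in F:
        f=F[c];d=landmark_of(c,n)[0]["at"];P=np.array(f["K"])@np.c_[f["R"],f["t"]]
        A+= [d[1]*P[2]-P[0], d[0]*P[2]-P[1]]
    A=np.array(A); A/=np.linalg.norm(A[:,:3],axis=1)[:,None]
    print(n,np.linalg.lstsq(A[:,:3],-A[:,3],rcond=None)[0].round(3))
for n in("isolator","marker","mark"):
    for s in silhouettes("top",n)[:3]:
        m=s["mask"].astype(np.uint8); print(n,s["p"],np.round(s["box"]),m.sum(),cv2.minAreaRect(cv2.findNonZero(m)))
print(proj(F["top"],[.595,-.19,.06]),get_obs()["tool_rot"])
E
```

```text
mark [0.604 0.137 0.045]
thumb_plate [0.626 0.051 0.08 ]
handle_grip [ 0.695 -0.239  0.205]
handle_hinge [ 0.679 -0.267  0.089]
needle_tip [0.594 0.2   0.031]
isolator 0.82 [418. 205.  25.  33.] 778 ((416.03851318359375, 203.3076934814453), (32.86920166015625, 29.768335342407227), 82.87498474121094)
isolator 0.72 [366. 196.  36.  53.] 1642 ((362.4124450683594, 192.46983337402344), (51.54512023925781, 34.517478942871094), 85.8150863647461)
isolator 0.62 [425. 154.  31.  31.] 746 ((425.5, 154.5), (31.0, 29.0), 90.0)
marker 0.6 [234. 202. 135.  58.] 4895 ((233.7230682373047, 200.78463745117188), (51.35037612915039, 126.019287109375), 82.87498474121094)
marker 0.33 [372. 268.  34.  10.] 168 ((372.4456481933594, 266.04656982421875), (5.36153507232666, 35.34641647338867), 83.1572265625)
mark 0.97 [269. 198.  44.  33.] 1002 ((267.9244384765625, 197.01593017578125), (24.309236526489258, 43.107688903808594), 78.11134338378906)
mark 0.48 [373. 268.  33.   8.] 210 ((372.4399719238281, 266.0799560546875), (6.222539901733398, 35.35533905029297), 81.8698959350586)
[362.89694666 195.36073172] [ 9.93631657e-01  1.12677107e-01  4.84070599e-06 -1.63273721e-05]
```

View pics/crop.png

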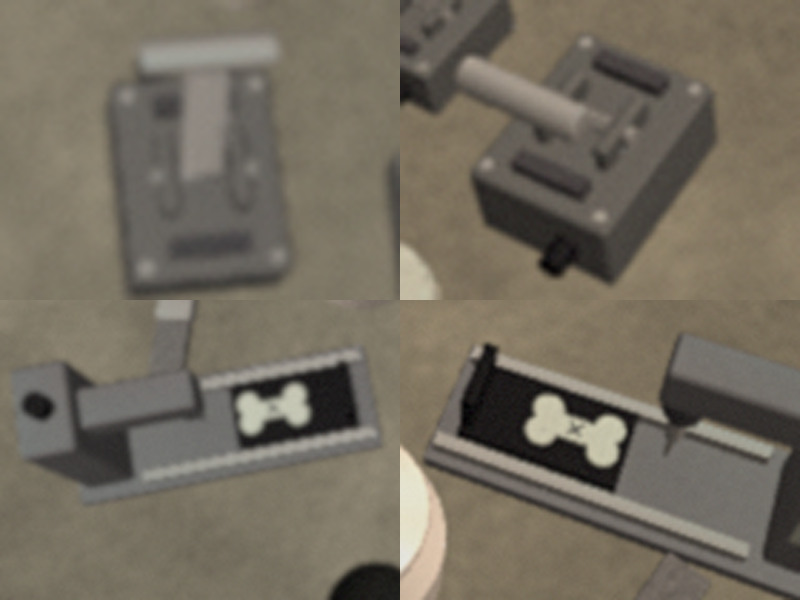

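```bash
python3 - <<'E'
from h import *
T=grab_frame("top");S=grab_frame("scene")
t=lambda x,y,z:ray(T,(160+y/5,323+x/5),z)[:2]
sc=[t(*p,.06) for p in((127,97),(256,85),(278,257),(147,268))]
print("screws",np.round(sc,3).tolist(),"ctr",np.mean(sc,0)); d=sc[0]-sc[3]+sc[1]-sc[2];print("yaw",np.arctan2(d[1],d[0]))
u=lambda x,y,z:ray(T,(160+y/2.857,165+x/2.857),z)[:2]
s=lambda x,y,z:ray(S,(220+y/2.857,320+x/2.857),z)[:2]
for a,b in(((200,84),(360,53)),((145,176),(372,130))):
    d=u(*a,.029)-u(*b,.029);print("rail",u(*a,.029),u(*b,.029),np.arctan2(-d[0],d[1]))
print("lower rail scene",[s(*p,.029) for p in((37,138),(350,252))],"upper",[s(*p,.029) for p in((75,50),(370,156))])
print("mark",u(274,108,.038),s(175,129,.038),"needle",s(268,155,.045))
print("thumb top scene",[s(*p,.075) for p in((88,46),(65,100))])
print("grip",t(210,55,.148))
E
```

```text
screws [[0.648, -0.148], [0.652, -0.229], [0.543, -0.235], [0.539, -0.154]] ctr [ 0.59550975 -0.19156209]
yaw 0.053691613724075576
rail [0.63785168 0.2139017 ] [0.66646764 0.03384565] 0.15760993604212106
rail [0.53619208 0.27371186] [0.57753428 0.02274703] 0.1632667182679245
lower rail scene [array([0.66650296, 0.03764804]), array([0.62531837, 0.29305287])] upper [array([0.57598519, 0.02257525]), array([0.53999119, 0.27720234])]
mark [0.60497945 0.12992677] [0.60479435 0.13248722] needle [0.59090702 0.20722   ]
thumb top scene [array([0.59285704, 0.04252765]), array([0.64672758, 0.05145056])]
grip [ 0.64819162 -0.18953377]
```

Candidates for the isolator: top-view pixels (363,195) large, (416,204) and (424,155) small. I choose the largest, (363,195), and the close crop confirms it (screw spacing about 109 x 81 mm). The X is at (0.605,0.131) and the needle at (0.592,0.207), with marker yaw about 0.158. The thumb plate is at (0.619,0.047) and the handle is leaning toward +x (on).

Emit:
move_arm:
  moves:
    - [0.85, -0.53, 0, 0]
    - [0.85, -0.53, 0, 0]
    - [0.85, -0.53, 0, 0]
    - [0.85, -0.53, 0, 0]
    - [0.85, -0.53, 0, 0]
    - [0.85, -0.53, 0, 0]
    - [0.85, -0.53, 0, 0]
    - [0.85, -0.53, 0, 0]
    - [0.85, -0.53, 0, 0]
    - [0.85, -0.53, 0, 0]
    - [0, 0, 0, 0.82]
    - [0, 0, 0, 0.82]
    - [0, 0, 0, 0]
  fingers: 0

```text
time_s: 3.98
ee_pos: [0.4183, -0.3019, 0.2313]
tool_rot: [1.0, 0.028, 0.0, 0.0]
wrist_force: [0.6, -0.1, 0.3]
grip_width: -0.0001
grasp_force: 0.0
```

Emit:
move_arm:
  moves:
    - [0.9, -0.31, 0, 0]
    - [0.9, -0.31, 0, 0]
    - [0.9, -0.31, 0, 0]
    - [0.9, -0.31, 0, 0]
    - [0.9, -0.31, 0, 0]
    - [0.9, -0.31, 0, 0]
    - [0.9, -0.31, 0, 0]
    - [0.9, -0.31, 0, 0]
    - [0, 0, 0.8, 0]
    - [0, 0, 0.8, 0]
    - [0, 0, 0.8, 0]
    - [0, 0, 0, 0]

```text
time_s: 5.48
ee_pos: [0.6981, -0.187, 0.132]
tool_rot: [1.0, 0.028, -0.003, -0.001]
wrist_force: [0.0, 0.6, 0.6]
grip_width: 0.0001
grasp_force: 0.0
```

Emit:
move_arm:
  moves:
    - [-0.3, 0, 0, 0]
    - [-0.3, 0, 0, 0]
    - [-0.3, 0, 0, 0]
    - [-0.3, 0, 0, 0]
    - [-0.3, 0, 0, 0]
    - [-0.3, 0, 0, 0]
    - [-0.3, 0, 0, 0]
    - [-0.3, 0, 0, 0]
    - [-0.3, 0, 0, 0]
    - [-0.3, 0, 0, 0]
    - [0, 0, 0, 0]
    - [0, 0, 0, 0]

```text
time_s: 6.98
ee_pos: [0.581, -0.194, 0.1355]
tool_rot: [1.0, 0.027, 0.0, 0.0]
wrist_force: [-1.0, -0.7, -0.2]
grip_width: 0.0002
grasp_force: 0.0
```

Emit:
move_arm:
  moves:
    - [0.5, 0, 0, 0]
    - [0, 0, -0.8, 0]
    - [0, 0, -0.8, 0]
    - [0, 0, -0.8, 0]
    - [0, 0, 0, 0]

```text
time_s: 7.6
ee_pos: [0.6029, -0.1933, 0.2343]
tool_rot: [1.0, 0.027, 0.003, 0.001]
wrist_force: [0.1, -0.0, -0.9]
grip_width: -0.0
grasp_force: 0.0
```

```bash
python3 - <<'E'
from h import *
S=grab_frame("scene")["frame"]
cv2.imwrite("pics/off.png",cv2.resize(S[100:260,180:340],(560,560)))
E
```

```text
(no output)
```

View pics/off.png

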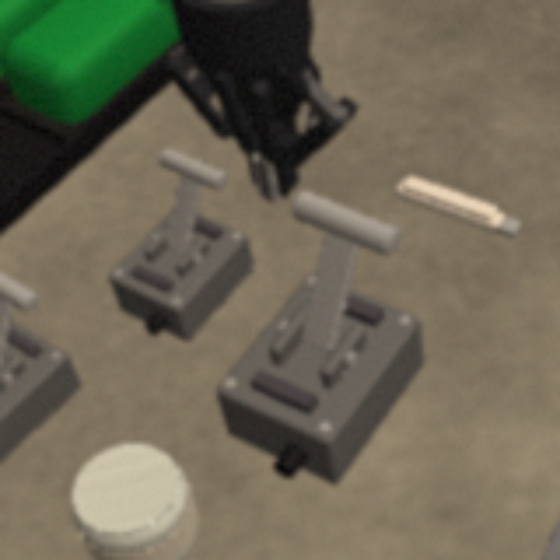

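The handle now leans toward −x, so it is off; the grip is at scene pixel (279,163). I'll check that numerically on the way to the thumb plate.

Emit:
move_arm:
  moves:
    - [0.09, -0.75, 0, 0]
    - [0.09, -0.75, 0, 0]
    - [0.09, -0.75, 0, 0]
    - [0.09, -0.75, 0, 0]
    - [0.09, -0.75, 0, 0]
    - [0.09, -0.75, 0, 0]
    - [0.09, -0.75, 0, 0]
    - [0.09, -0.75, 0, 0]
    - [0, 0, 0, -1]
    - [0, 0, 0, 0]
  fingers: 50
  newtons: 20

```text
time_s: 8.9
ee_pos: [0.6166, 0.0422, 0.2304]
tool_rot: [0.996, 0.085, -0.001, -0.003]
wrist_force: [0.1, 0.2, -0.0]
grip_width: 0.0499
grasp_force: 0.0
```

```bash
python3 - <<'E'
from h import *
f=grab_frame("scene"); print(proj(f,[.542,-.1945,.148]),[(d["p"],np.round(d["at"])) for d in landmark_of("scene","handle_grip")], grip_point_offset)
o=get_obs();q=o["tool_rot"];p=np.array(o["ee_pos"]);yaw=2*np.arctan2(q[1],q[0]);print(p,yaw,o["grip_width"])
d=np.array([.619,.047])-p[:2];c,s=np.cos(yaw),np.sin(yaw);print("tool xy /0.04",(d@[c,s])/.04,(d@[s,-c])/.04)
E
```

```text
[278.38655271 163.38309652] [(0.88, array([163., 278.])), (0.78, array([182., 182.])), (0.77, array([148., 234.]))] 0.0187
[0.6166687  0.04163949 0.23076219] 0.16830911014553138 0.049271850269505715
tool xy /0.04 0.07990824775029205 -0.12235575294669111
```

Emit:
move_arm:
  moves:
    - [0.08, -0.12, 0.5, 0]
    - [0, 0, 0.9, 0]
    - [0, 0, 0.9, 0]
    - [0, 0, 0.9, 0]
    - [0, 0, 0.9, 0]
    - [0, 0, 0.5, 0]
    - [0, 0, 0, 0]

```text
time_s: 9.88
ee_pos: [0.6174, 0.0476, 0.0454]
tool_rot: [0.996, 0.084, -0.002, -0.003]
wrist_force: [-0.3, 0.7, -0.2]
grip_width: 0.0498
grasp_force: 0.0
```

Emit:
move_arm:
  moves:
    - [0, 0, 0, 0]
    - [0, 0, 0, 0]
    - [0, 0, 0, 0]
    - [0, 0, 0, 0]
    - [0, 0, 0, 0]
    - [0, 0, 0, 0]
  fingers: 0
  newtons: 30

```text
time_s: 10.62
ee_pos: [0.6202, 0.0482, 0.0488]
tool_rot: [0.996, 0.085, 0.001, -0.003]
wrist_force: [-0.1, 0.6, 6.1]
grip_width: 0.0117
grasp_force: 34.3
```

Emit:
move_arm:
  moves:
    - [0, -0.2, 0, 0]
    - [0, -0.2, 0, 0]
    - [0, -0.2, 0, 0]
    - [0, -0.2, 0, 0]
    - [0, -0.2, 0, 0]
    - [0, -0.2, 0, 0]
    - [0, -0.2, 0, 0]
    - [0, -0.2, 0, 0]
    - [0, -0.2, 0, 0]
    - [0, 0, 0, 0]
    - [0, 0, 0, 0]

```text
time_s: 12.0
ee_pos: [0.6095, 0.1144, 0.0488]
tool_rot: [0.996, 0.09, 0.001, -0.006]
wrist_force: [3.0, 0.9, 5.2]
grip_width: 0.0118
grasp_force: 38.4
```

```bash
python3 - <<'E'
from h import *
f=grab_frame("scene");t=grab_frame("top")
print([(d["p"],ray(f,d["at"],.038)) for d in landmark_of("scene","mark")],[(d["p"],ray(f,d["at"],.045),np.round(d["at"],1)) for d in landmark_of("scene","needle_tip")])
print([(d["p"],ray(t,d["at"],.038)) for d in landmark_of("top","mark")])
print(get_obs()["ee_pos"])
im=cv2.resize(f["frame"][245:305,375:455],(800,600),interpolation=cv2.INTER_CUBIC);cv2.imwrite("pics/n1.png",im)
E
```

```text
[(0.94, array([0.58954334, 0.20145312, 0.038     ])), (0.56, array([0.37117841, 0.27651696, 0.038     ]))] [(0.74, array([0.59587628, 0.20986274, 0.045     ]), array([276.5, 414. ]))]
[]
[0.60954662 0.11438667 0.04883833]
```

View pics/n1.png

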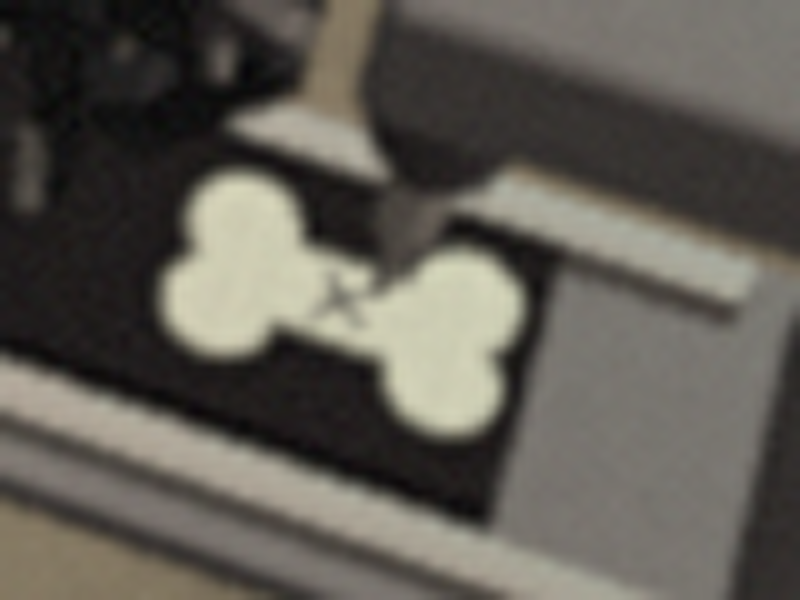

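```bash
python3 - <<'E'
from h import *
f=grab_frame("scene");y=np.array([-.157,.988])
m=ray(f,(245+29.8,375+34.2),.038)[:2];n=ray(f,(245+29.0,375+38.5),.045)[:2]
print(m,n,(n-m)@y,(n-m)@[.988,.157]); m0=np.array([.605,.1315]);print("travel",(m-m0)@y)
print(proj(f,[*n,.038]))
E
```

```text
[0.59379312 0.19835928] [0.59067993 0.20637199] 0.008405328469067556 -0.0018178339397425627
travel 0.06781644685722137
[412.98201586 275.39521304]
```

Emit:
move_arm:
  moves:
    - [0, -0.1, 0, 0]
    - [0, -0.11, 0, 0]
    - [0, 0, 0, 0]
    - [0, 0, 0, 0]
    - [0, 0, 0, 0]
    - [0, 0, 0, 0]

```text
time_s: 13.05
ee_pos: [0.6088, 0.1187, 0.0488]
tool_rot: [0.996, 0.093, 0.001, -0.007]
wrist_force: [4.7, -0.5, 4.3]
grip_width: 0.0114
grasp_force: 41.2
```

```bash
python3 - <<'E'
from h import *
f=grab_frame("scene")
print([(d["p"],d["at"],ray(f,d["at"],.038)) for d in landmark_of("scene","mark")][:1],get_obs()["ee_pos"])
im=cv2.resize(f["frame"][245:305,375:455],(800,600),interpolation=cv2.INTER_CUBIC);cv2.imwrite("pics/n2.png",im)
E
```

```text
[(0.65, [274.5, 414.2], array([0.58713942, 0.20784398, 0.038     ]))] [0.60886605 0.11868246 0.04882996]
```

View pics/n2.png

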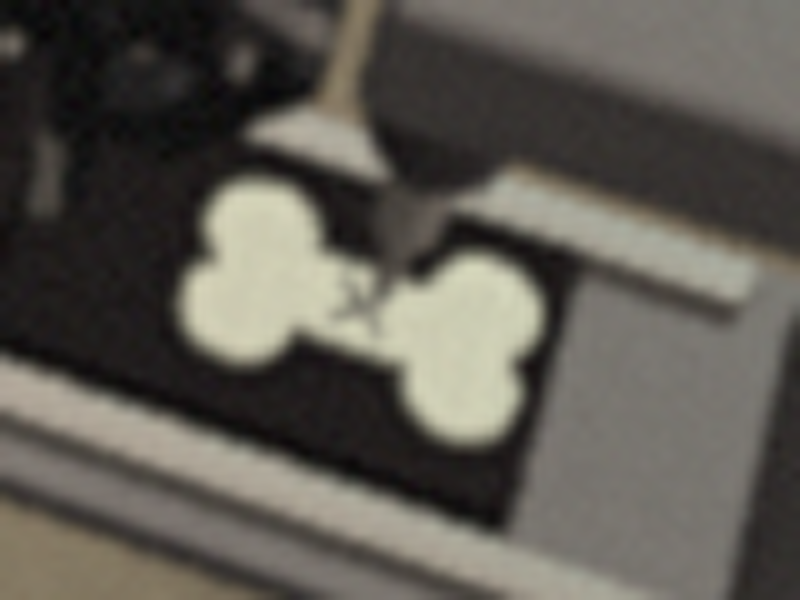

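Emit:
move_arm:
  moves:
    - [0, -0.17, 0, 0]
    - [0, 0, 0, 0]
    - [0, 0, 0, 0]
    - [0, 0, 0, 0]
    - [0, 0, 0, 0]

```text
time_s: 13.78
ee_pos: [0.6082, 0.1226, 0.0488]
tool_rot: [0.995, 0.095, 0.001, -0.008]
wrist_force: [5.6, -0.7, 4.5]
grip_width: 0.0112
grasp_force: 43.9
```

```bash
python3 - <<'E'
from h import *
f=grab_frame("scene")
print([(d["p"],d["at"],ray(f,d["at"],.038)) for d in landmark_of("scene","mark")][:1],get_obs()["ee_pos"])
im=cv2.resize(f["frame"][245:305,375:455],(800,600),interpolation=cv2.INTER_CUBIC);cv2.imwrite("pics/n3.png",im)
E
```

```text
[] [0.60820631 0.12258009 0.04882874]
```

View pics/n3.png

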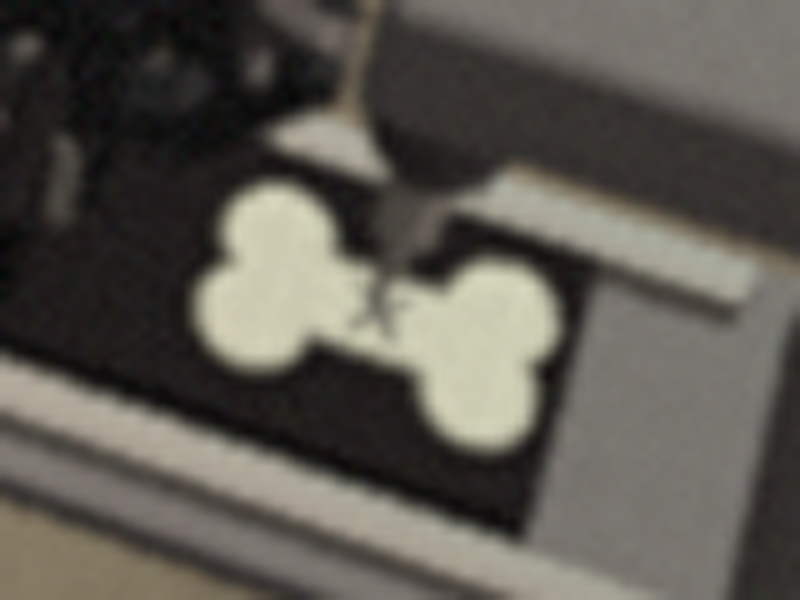

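X at crop (378,306), directly below the needle tip at about (386,290): within about 1 mm. I'll release and check that it stayed.

Emit:
move_arm:
  moves:
    - [0, 0, 0, 0]
    - [0, 0, 0, 0]
    - [0, 0, 0, 0]
    - [0, 0, 0, 0]
    - [0, 0, 0, 0]
  fingers: 45

```text
time_s: 14.5
ee_pos: [0.604, 0.1202, 0.0463]
tool_rot: [0.995, 0.095, -0.003, -0.007]
wrist_force: [-0.1, -8.2, -3.0]
grip_width: 0.0449
grasp_force: 0.0
```

```bash
python3 - <<'E'
from h import *
f=grab_frame("scene")
a=cv2.imread("pics/n3.png")
im=cv2.resize(f["frame"][245:305,375:455],(800,600),interpolation=cv2.INTER_CUBIC);cv2.imwrite("pics/n4.png",im)
# bone shift n3->n4: centroid of bright pixels in the tag area
for i in (a,im):
    m=(i.min(2)[170:460,180:580]>150).astype(np.uint8);n,l,s,c=cv2.connectedComponentsWithStats(m);k=1+s[1:,4].argmax();print(c[k],s[k])
print(get_obs()["ee_pos"],get_obs()["grip_width"])
E
```

```text
[199.26375195 145.63231212] [   25    21   347   250 37831]
[199.31876817 145.60880254] [   25    20   347   251 37830]
[0.60406882 0.12018419 0.04631724] 0.045166951233868866
```

View pics/n4.png

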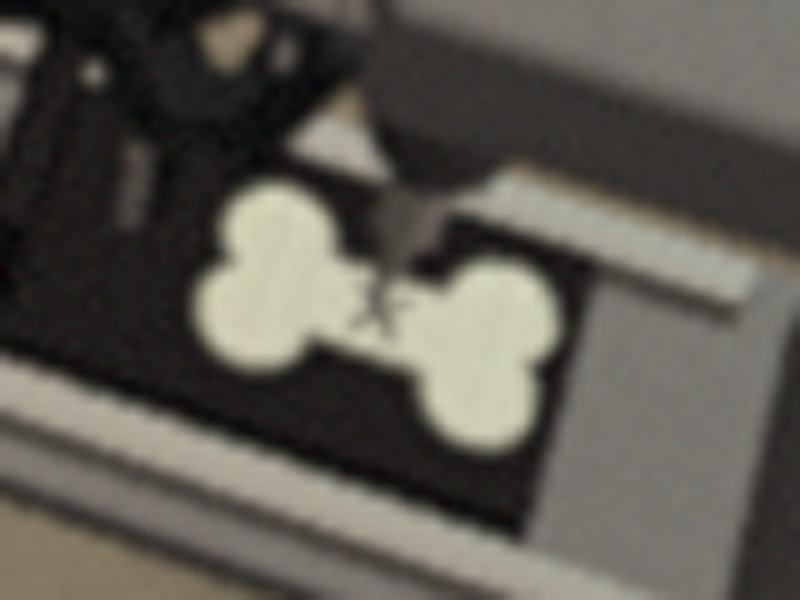

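The carrier did not move on release (centroid shift under 0.1 px). The −8 N in y suggests the gripper body leans on the marker's arm, so I'll back off, open wide and lift.

Emit:
move_arm:
  moves:
    - [0, 0.15, 0, 0]
    - [0, 0.15, 0, 0]
    - [0, 0, 0, 0]

```text
time_s: 14.92
ee_pos: [0.6084, 0.1102, 0.0477]
tool_rot: [0.995, 0.095, -0.001, -0.008]
wrist_force: [-0.1, 0.0, 0.8]
grip_width: 0.045
grasp_force: 0.0
```

Emit:
move_arm:
  moves:
    - [0, 0, 0, 0]
    - [0, 0, 0, 0]
    - [0, 0, 0, 0]
  fingers: 85

```text
time_s: 15.3
ee_pos: [0.6085, 0.1107, 0.0478]
tool_rot: [0.995, 0.096, -0.0, -0.008]
wrist_force: [-0.1, 1.0, -0.2]
grip_width: 0.085
grasp_force: 0.0
```

Emit:
move_arm:
  moves:
    - [0, 0.15, 0, 0]
    - [0, 0.15, 0, 0]
    - [0, 0, -0.8, 0]
    - [0, 0, -0.8, 0]
    - [0, 0, -0.8, 0]
    - [0, 0, -0.8, 0]
    - [0, 0, -0.8, 0]
    - [0, 0, -0.5, 0]
    - [0, 0, 0, 0]

```text
time_s: 16.42
ee_pos: [0.6125, 0.0955, 0.2293]
tool_rot: [0.995, 0.095, 0.001, -0.008]
wrist_force: [0.0, 0.2, -0.2]
grip_width: 0.085
grasp_force: 0.0
```

```bash
python3 - <<'E'
from h import *
f=grab_frame("scene")
im=cv2.resize(f["frame"][245:305,375:455],(800,600),interpolation=cv2.INTER_CUBIC)
m=(im.min(2)[170:460,180:580]>150).astype(np.uint8);n,l,s,c=cv2.connectedComponentsWithStats(m);k=1+s[1:,4].argmax();print(c[k],s[k])
o=get_obs();q=o["tool_rot"];p=np.array(o["ee_pos"]);yaw=2*np.arctan2(q[1],q[0]);print(p,yaw)
d=np.array([.492,-.197])-p[:2];c,s=np.cos(yaw),np.sin(yaw);print("tool xy /0.04",(d@[c,s])/.04,(d@[s,-c])/.04)
E
```

```text
[199.16067071 145.57330289] [   24    20   348   251 38109]
[0.61169347 0.09545304 0.2277503 ] 0.1907817455452879
tool xy /0.04 -4.324466044907927 6.611245040215242
```

Emit:
move_arm:
  moves:
    - [-0.43, 0.66, 0, 0]
    - [-0.43, 0.66, 0, 0]
    - [-0.43, 0.66, 0, 0]
    - [-0.43, 0.66, 0, 0]
    - [-0.43, 0.66, 0, 0]
    - [-0.43, 0.66, 0, 0]
    - [-0.43, 0.66, 0, 0]
    - [-0.43, 0.66, 0, 0]
    - [-0.43, 0.66, 0, 0]
    - [-0.43, 0.66, 0, 0]
    - [0, 0, 0, 0.65]
    - [0, 0, 0, 0.65]
    - [0, 0, 0.8, 0]
    - [0, 0, 0.8, 0]
    - [0, 0, 0.8, 0]
    - [0, 0, 0, 0]
  fingers: 0

```text
time_s: 18.48
ee_pos: [0.4892, -0.1934, 0.1237]
tool_rot: [1.0, 0.027, -0.004, -0.01]
wrist_force: [-0.4, -0.1, 0.3]
grip_width: -0.0001
grasp_force: 0.0
```

Emit:
move_arm:
  moves:
    - [0.3, 0, 0, 0]
    - [0.3, 0, 0, 0]
    - [0.3, 0, 0, 0]
    - [0.3, 0, 0, 0]
    - [0.3, 0, 0, 0]
    - [0.3, 0, 0, 0]
    - [0.3, 0, 0, 0]
    - [0.3, 0, 0, 0]
    - [0.3, 0, 0, 0]
    - [0.3, 0, 0, 0]
    - [0, 0, 0, 0]
    - [0, 0, 0, 0]

```text
time_s: 19.98
ee_pos: [0.6118, -0.1878, 0.1268]
tool_rot: [1.0, 0.028, -0.001, -0.008]
wrist_force: [-0.5, -0.3, 0.7]
grip_width: -0.0
grasp_force: 0.0
```

Emit:
move_arm:
  moves:
    - [-0.5, 0, 0, 0]
    - [0, 0, -0.8, 0]
    - [0, 0, -0.8, 0]
    - [0, 0, -0.8, 0]
    - [-0.8, 0, -0.5, 0]
    - [-0.8, 0, 0, 0]
    - [-0.8, 0, 0, 0]
    - [0, 0, 0, 0]

```text
time_s: 20.98
ee_pos: [0.4944, -0.1962, 0.2437]
tool_rot: [1.0, 0.027, -0.001, -0.008]
wrist_force: [-0.1, -0.1, 0.3]
grip_width: 0.0003
grasp_force: 0.0
```

```bash
python3 - <<'E'
from h import *
f=grab_frame("scene")
im=cv2.resize(f["frame"][245:305,375:455],(800,600),interpolation=cv2.INTER_CUBIC)
m=(im.min(2)[170:460,180:580]>150).astype(np.uint8);n,l,s,c=cv2.connectedComponentsWithStats(m);k=1+s[1:,4].argmax();print(c[k],s[k])
print(proj(f,[.649,-.189,.148]),[(d["p"],np.round(d["at"])) for d in landmark_of("scene","handle_grip")])
cv2.imwrite("pics/end.png",f["frame"])
E
```

```text
[199.29594872 145.58770554] [   25    21   346   249 36976]
[253.756086   193.29724169] [(0.78, array([151., 235.])), (0.67, array([192., 255.])), (0.51, array([179., 180.]))]
```

View pics/end.png

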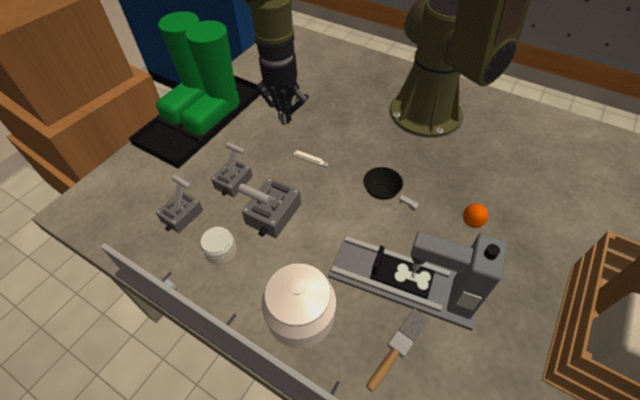

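The handle grip is at (254,193), as expected for on. The carrier and bystanders have not moved, and the arm is clear.

```bash
python3 -c "from cell import *; print(close_job())"
```

```text
the job is handed in; nothing more can be done
None
```

The job is handed in (no verdict was returned): the camera images show the isolator thrown off, the X slid to about 1 mm from under the needle, and the handle thrown back to on; the bystanders look unmoved.

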